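Line up bench containers by height

TASK

Line up the four containers that stand along the front of the worktop, in order of height, on the row of four discs, one standing upright on the middle of each disc: the tallest on the red disc at one end, then shorter and shorter along the row to the shortest on the black disc at the other end. Keep them upright, set each down gently rather than dropping it, and leave the specimen cup and the timer where they are.

Things in the scene. Friction and masses are not known exactly. Their poses are not given: they have to be found in the camera images.
- saline_mid (a point): white bottle with a green band and a narrow white nozzle, standing near the front edge (a like bottle far back by the wall is not part of the job), loose, upright: 135 mm high in all; body a cylinder 58 mm across up to 108 mm, above it the nozzle, 28 mm across. Point: on its axis, half-way up (67.5 mm over its foot). z up along the axis
- stain_mid (a point): brownish bottle with a blue screw cap, standing near the front edge (a like bottle far back by the wall is not part of the job), loose, upright: 111 mm high in all; body a cylinder 50 mm across up to 90 mm, cap 28 mm across above. Point: on its axis, half-way up (55.5 mm over its foot). z up along the axis
- dropper_mid (a point): small white dropper bottle with a red band and a red pointed cap, loose, upright: 66 mm high in all; body a cylinder 26 mm across up to 53 mm, cap 12 mm across above. Point: on its axis, half-way up (33 mm over its foot). z up along the axis
- tub_mid (a point): low round white tub with an orange lid, loose, upright: 41 mm high; body 45 mm across up to 30 mm, lid 48 mm across above. Point: on its axis, half-way up (20.5 mm over its foot). z up along the axis
- disc_red: fixed flat disc, 76 mm across and 6 mm thick, red; at one end of the row (left or right varies). The four discs stand in a nearly straight row, about 100 mm from centre to centre, to the left of a fixed microscope, 380 mm tall, which fills x from 0.63 to 0.9 and y from -0.14 to 0.14 and must be passed in front or cleared above; nothing else within reach is over 140 mm high. Origin: centre of its underside, on the worktop
- disc_white: fixed flat disc, 76 mm across and 6 mm thick, white; one of the two middle places of the row, either next to the red disc or next to the black one. Origin: centre of its underside, on the worktop
- disc_yellow: fixed flat disc, 76 mm across and 6 mm thick, yellow; the other middle place of the row. Origin: centre of its underside, on the worktop
- disc_black: fixed flat disc, 76 mm across and 6 mm thick, black; at the end of the row opposite the red disc. Origin: centre of its underside, on the worktop
- cup_mid (a point): bystander: specimen cup with a red screw cap, 60 mm across, 66 mm high, loose, to be left alone. Point: its centre, 33 mm over its foot
- clock_mid (a point): bystander: flat white bench timer, 66x64x18 mm, loose, to be left alone. Point: its centre, 9 mm over the worktop
Things that resemble listed ones, but are neither listed nor needed, are in the scene too. Of the things shaped like the disc_red, the red one is meant.

How it is judged:
At the end, for the whole second after the job is handed in: The white green-banded bottle stands on the red disc, the brown bottle on the middle disc next to it, the small dropper bottle on the next and the tub on the black disc; each axis within 12 mm of its disc's centre, upright within 0.1 rad, its foot on the disc (within 5 mm), released and at rest (horizontal distance between saline_mid and disc_red below 0.012 m and horizontal distance between tub_mid and disc_black below 0.012 m and ((horizontal distance between disc_red and disc_white below 0.15 m and horizontal distance between stain_mid and disc_white below 0.012 m and horizontal distance between dropper_mid and disc_yellow below 0.012 m) or (horizontal distance between disc_red and disc_yellow below 0.15 m and horizontal distance between stain_mid and disc_yellow below 0.012 m and horizontal distance between dropper_mid and disc_white below 0.012 m)) and angle between each of saline_mid, stain_mid, dropper_mid, tub_mid's own z axis and vertical below 0.1 rad and height (world z) of saline_mid between 0.0685 and 0.0785 m and linear speed of each of saline, stain, dropper, tub below 0.02 m/s and angular speed of each of saline, stain, dropper, tub below 0.2 rad/s and height (world z) of stain_mid between 0.0565 and 0.0665 m and height (world z) of dropper_mid between 0.034 and 0.044 m and height (world z) of tub_mid between 0.0215 and 0.0315 m); the robot touches nothing.
It fails at once if the specimen cup or the timer is moved more than 15 mm (distance of any of cup_mid, clock_mid from where it was at the start of the episode above 0.015 m).
It fails at once if a container is tipped by more than 0.7 rad (angle between any of saline_mid, stain_mid, dropper_mid, tub_mid's own z axis and vertical above 0.7 rad).
It fails at once if a container is dropped: it comes down to within 20 mm of its place faster than 0.6 m/s ((height (world z) of saline_mid below 0.0935 m and linear speed of saline above 0.6 m/s) or (height (world z) of stain_mid below 0.0815 m and linear speed of stain above 0.6 m/s) or (height (world z) of dropper_mid below 0.059 m and linear speed of dropper above 0.6 m/s) or (height (world z) of tub_mid below 0.0465 m and linear speed of tub above 0.6 m/s)).
It also fails if it takes over 120 s, if anything falls off the work surface, if the arm or the gripper's body presses on something with over 40 N, if the wrist force passes 120 N, or if a joint passes its speed limit or range.

ROBOT

A 6-joint arm with a two-finger parallel gripper is mounted at the origin on a cart in front of the work surface, level with it; the furniture and walls round the work are solid. World frame = base frame: x ahead of the robot, y to its left, z up, the work surface at z = 0. Lengths are in m, angles in rad, forces in N, time in s.
With the tool pointing down it reaches from about 0.2 to 0.875 m from the base axis. Payload 3.4 kg.
Tool frame: the origin (TCP) lies at the very end of the fingers, on their centre line; the grasp point (between the pads) lies 19 mm behind it; x points along the fingers, y is the direction in which the jaws open and shut, and the axes are right-handed (so a half turn about x gives the same grasp; the last joint's range is limited). The gripper opens to 94 mm and grips with 3 to 60 N. Pads are 16 mm wide; open, the fingers measure 119 mm over their backs; the gripper's body (75 mm by 177 mm) begins 78 mm behind the grasp point.
Start: joints at [-1.33, 0.276, 1.505, -0, 1.361, -0.121], TCP at [0.204, -0.538, 0.205] pointing down, gripper open.
Joint ranges: [-2.89, 2.89], [-0.75, 2.08], [0.22, 2.7], [-1.18, 4.32], [0.11, 2.71], [-2.7, 2.7]. Speed limits (rad/s): [2.57, 2.57, 3.14, 3.14, 3.14, 3.14].

INTERFACE

Orientations are given as a unit quaternion [w, x, y, z].
In Python, from cell import bot gives the robot as it stands.
- The arm moves only by the tool play_rows, never from a script. Its argument "targets" is a list of rows, each a list of 7 numbers: the turn, a rotation vector about the world's x, y, z in degrees, then the shift along the world's x, y, z in m, then the finger opening in m, from 0 to 0.094. In form: [[ax, ay, az, tx, ty, tz, grip], ...]. A call has 1 to 10 rows; each row is the pose to reach, as a shift and turn from the pose commanded when the call began; what a row does not reach only later rows make up. A row lasts 1/10 s, in which the tool goes at most 50 mm and 8.59 degrees, less where a joint would pass 70% of its speed; a pose out of reach is approached as far as the arm can. A call with a gripper value outside its range is refused whole. The fingers move at their own pace and stop on an object; the grip force is fixed at half the most. Time passes only in rows, so rows that repeat a pose let the fingers close. It gives the time, the measured TCP pose, the force and the opening at its end, in the units of the state.
- bot.state(): the state, without advancing time (a new reading comes with each control period).
- bot.capture(name): name is "side" or "top"; returns a dict with "img" (384x512x3 uint8, red, green, blue), "camera_matrix" (3x3 intrinsics, pixels), "view" (4x4, takes a point from world to camera coordinates). Camera axes: x right, y up, looking along -z (the intrinsics and any distortion apply to the point x, -y, -z); pixel columns grow to the right and rows downward; lengths in m; the calibration is good to about 2 mm. A picture is of the moment at which its call begins. There is no depth.
- bot.sign_off(): hands the job in, once; it reports no verdict.
Trained networks look in a picture, given as the dict that the camera call returned (one of the last four; its "shot" number tells which), for a name from the list of things; names that differ only in an ending like _2 or _b are one class to them, and where a whole thing is asked for, a point or a joint stands for the part that bears it (a point fixed in the world has none). Each returns a list of dicts, best first, with "confidence" (0 to 1); they miss things now and then, are a little off and sometimes report something else, mostly with a low value. They report only what shows in the picture. A call takes as long as a camera call. They do not tell look-alikes from the thing itself.
- bot.cut_out(picture, label): "pixels" (384x512 bool, what is visible of it) and "box" ([left, top, right, bottom] in pixels, round what is visible of it).
- bot.spot_point(picture, label): "xy" ([column, row] in pixels: a listed point, or the origin of a listed thing).
The state is a dict: "time": time; "q": joint angles; "joint_velocities": joint speeds; "joint_torque": joint torques, N m; "position": TCP position; "tcp_rot": TCP orientation; "contact_force": force on the tool from outside, world axes, zero at the start; "wrist_torque": the same for the moment, N m; "width": finger opening in m.
Only numpy, scipy, OpenCV 4.12 (cv2) and the standard library are available. Lean on these libraries where they do the work, as an engineer would, in place of code of your own. Each camera call takes 0.05 s, during which the arm holds its last target.

## Working session

There is one attempt and no reset: what is moved stays moved. The work goes in short steps, Python scripts to look and compute and a tool call to move; the robot and the scene stay as the last step left them, time stands still between calls to the robot, and variables do not carry over. Pictures are saved under pics/ and viewed, and the job is handed in when it is done.

Besides the shell and the picture viewer there is one more tool, called after "Call:" as name(argument=value, ...), one argument or row to a line, values as JSON. play_rows: Moves the arm, as the interface text tells. Its arguments: {"type":"object","properties":{"targets":{"type":"array","items":{"type":"array","items":{"type":"number"}}}},"required":["targets"]}

```bash
mkdir -p pics; ls; python3 - <<'E'
from cell import bot
import cv2, numpy as np
for n in("side","top"):
    p=bot.capture(n); cv2.imwrite(f"pics/{n}0.png",p["img"][:,:,::-1])
    print(n,p["camera_matrix"].tolist(),np.round(p["view"],4).tolist(),p.keys())
    for l in["saline_mid","stain_mid","dropper_mid","tub_mid","disc_red","disc_white","disc_yellow","disc_black","cup_mid","clock_mid"]:
        print(l,[(np.round(d["xy"],1).tolist(),round(d["confidence"],2)) for d in bot.spot_point(p,l)])
s=bot.state();print({k:np.round(v,4).tolist() for k,v in s.items()})
E
```

```text
pics
side [[379.43649417808564, 0.0, 255.021700246148], [0.0, 379.43649417808564, 195.54712739069603], [0.0, 0.0, 1.0]] [[0.9936, -0.112, 0.0125, -0.5928], [0.0384, 0.4414, 0.8965, -0.1072], [-0.1059, -0.8903, 0.4429, -1.1479], [0.0, 0.0, 0.0, 1.0]] dict_keys(['img', 'camera_matrix', 'view', 'shot'])
saline_mid [([214.2, 173.3], 0.76)]
stain_mid [([240.7, 213.2], 0.62)]
dropper_mid [([226.1, 197.0], 0.42)]
tub_mid [([264.9, 248.7], 0.74), ([243.8, 213.1], 0.32)]
disc_red [([293.3, 192.2], 0.63), ([199.4, 167.5], 0.57), ([224.3, 171.7], 0.51)]
disc_white [([237.1, 177.5], 0.61)]
disc_yellow [([216.0, 172.0], 0.75), ([250.9, 188.1], 0.5)]
disc_black [([263.7, 198.5], 0.54)]
cup_mid [([307.7, 276.7], 0.74)]
clock_mid [([317.0, 254.9], 0.7)]
top [[350.7633000778004, 0.0, 252.68950412119776], [0.0, 350.7633000778004, 182.1496467812949], [0.0, 0.0, 1.0]] [[0.025, -0.9996, 0.0133, 0.0645], [0.9935, 0.0264, 0.1109, -0.5962], [-0.1112, 0.0104, 0.9937, -1.2787], [0.0, 0.0, 0.0, 1.0]] dict_keys(['img', 'camera_matrix', 'view', 'shot'])
saline_mid [([211.3, 180.7], 0.59), ([206.0, 217.7], 0.49)]
stain_mid [([285.2, 195.1], 0.56)]
dropper_mid [([238.9, 201.8], 0.4)]
tub_mid [([315.6, 182.5], 0.5)]
disc_red [([137.7, 228.9], 0.83), ([224.1, 137.0], 0.81), ([157.8, 198.7], 0.73), ([156.0, 164.5], 0.6)]
disc_white [([183.2, 186.8], 0.61)]
disc_yellow [([212.4, 179.6], 0.6)]
disc_black [([234.8, 168.1], 0.73)]
cup_mid [([362.5, 158.7], 0.66)]
clock_mid [([324.3, 146.9], 0.74)]
{'time': 1.1, 'q': [-1.33, 0.2759, 1.5049, -0.0, 1.3607, -0.121], 'joint_velocities': [-0.0005, -0.0002, -0.0011, 0.0003, 0.0016, -0.0007], 'joint_torque': [0.0015, -40.4476, -23.7502, 0.0698, 0.0248, 0.0], 'position': [0.2035, -0.5378, 0.2055], 'tcp_rot': [-0.1273, -0.6956, -0.1272, 0.6956], 'contact_force': [0.6354, 0.1816, 0.4308], 'wrist_torque': [0.026, -0.0564, 0.0362], 'width': 0.0945}
```

```bash
python3 - <<'E'
import cv2
for n,(a,b,c,d) in {"top":(100,110,400,280),"side":(150,120,400,307)}.items():
    i=cv2.imread(f"pics/{n}0.png"); cv2.imwrite(f"pics/{n}0z.png",cv2.resize(i[b:d,a:c],(800,int(800*(d-b)/(c-a))),interpolation=cv2.INTER_CUBIC))
E
```

```text
(no output)
```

View pics/top0.png

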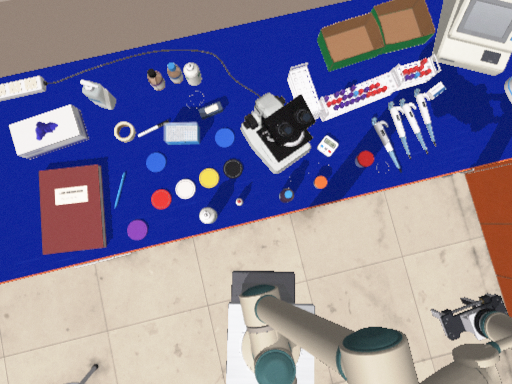

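View pics/side0.png

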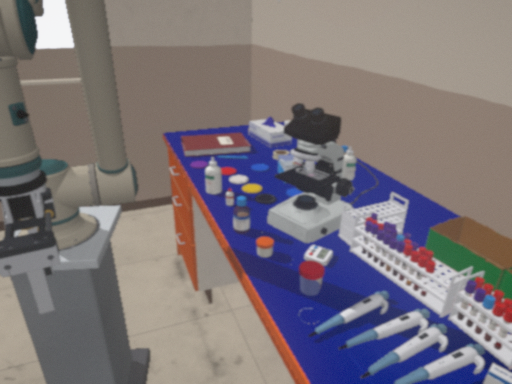

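```bash
ls pics
```

```text
side0.png
side0z.png
top0.png
top0z.png
```

View pics/top0z.png

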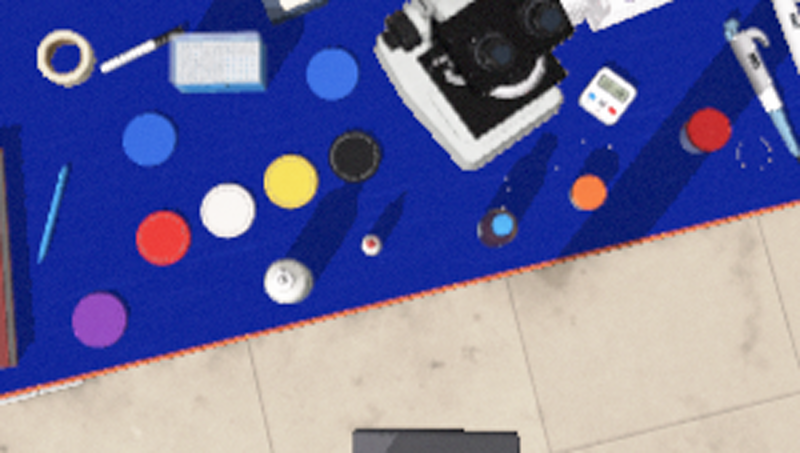

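View pics/side0z.png

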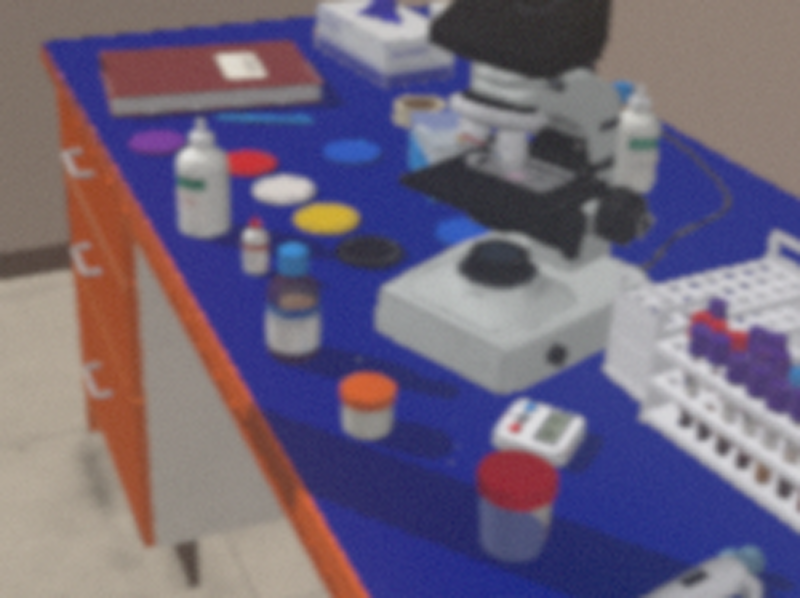

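```bash
cat > h.py <<'E'
import numpy as np, cv2
def ray(p,uv):
    K=np.array(p["camera_matrix"]);V=np.array(p["view"]);R=V[:3,:3];t=V[:3,3]
    d=np.linalg.inv(K)@[uv[0],uv[1],1]; d=np.array([d[0],-d[1],-d[2]])
    return -R.T@t, R.T@d
def atz(p,uv,z):
    c,d=ray(p,uv); return (c+d*(z-c[2])/d[2])[:2]
def proj(p,X):
    V=np.array(p["view"]);c=V[:3,:3]@X+V[:3,3];k=np.array(p["camera_matrix"])@[c[0],-c[1],-c[2]];return k[:2]/k[2]
E
python3 - <<'E'
from cell import bot
from h import *
z=dict(saline_mid=.0675,stain_mid=.0555,dropper_mid=.033,tub_mid=.0205,disc_red=0,disc_white=0,disc_yellow=0,disc_black=0,cup_mid=.033,clock_mid=.009)
for n in("top","side"):
    p=bot.capture(n); hsv=cv2.cvtColor(p["img"],cv2.COLOR_RGB2HSV)
    for l in z:
        for d in bot.cut_out(p,l):
            m=d["pixels"];b=d["box"];ys,xs=np.nonzero(m)
            print(n,l,round(d["confidence"],2),"box",np.round(b,1),"cen",xs.mean().round(1),ys.mean().round(1),m.sum(),"xy@mid",atz(p,(xs.mean(),ys.mean()),.006 if 'disc' in l else z[l]).round(4), np.median(p["img"][m],0))
        print("   spot",l,[(atz(p,d["xy"],z[l]).round(4).tolist(),round(d["confidence"],2)) for d in bot.spot_point(p,l)])
E
```

```text
top saline_mid 0.52 box [198.5 209.  216.2 224.4] cen 207.8 215.7 218 xy@mid [0.465  0.2385] [218. 215. 213.]
   spot saline_mid [([0.4539, 0.2453], 0.75), ([0.5223, 0.4249], 0.47)]
top stain_mid 0.53 box [278.  190.8 294.9 203. ] cen 285.6 195.6 178 xy@mid [ 0.5453 -0.0415] [ 76.5  67.5 114.5]
   spot stain_mid [([0.5465, -0.0552], 0.51)]
top dropper_mid 0.46 box [235.5 203.3 240.1 204.4] cen 238.5 202.0 16 xy@mid [0.5187 0.1307] [229.5 160.5 157. ]
   spot dropper_mid [([0.5168, 0.1343], 0.51)]
top tub_mid 0.72 box [312.4 177.  325.1 189.1] cen 319.8 182.5 132 xy@mid [ 0.6012 -0.1741] [246. 129.  71.]
top tub_mid 0.61 box [318.5 136.1 338.6 156.3] cen 326.8 145.8 272 xy@mid [ 0.7431 -0.2005] [238.5 234.  238. ]
   spot tub_mid [([0.6005, -0.1525], 0.58), ([0.4586, 0.2488], 0.15)]
top disc_red 0.77 box [217.6 126.8 234.5 145.1] cen 224.7 137.5 297 xy@mid [0.7682 0.1923] [ 62. 114. 229.]
top disc_red 0.66 box [149.1 189.5 173.3 208.8] cen 161.2 199.4 309 xy@mid [0.5223 0.4239] [236.  64.  62.]
top disc_red 0.61 box [147.3 154.  169.2 175.5] cen 155.7 162.5 321 xy@mid [0.663  0.4525] 
[... 2361 characters left out ...]
7 188.0 133 xy@mid [0.6112 0.2417] [198. 167.  62.]
   spot disc_yellow [([0.5986, 0.2362], 0.66)]
side disc_black 0.72 box [251.2 196.9 276.4 202.2] cen 265.3 198.2 153 xy@mid [0.6506 0.1524] [55. 53. 66.]
   spot disc_black [([0.6428, 0.1613], 0.67), ([0.5176, 0.1999], 0.2)]
side cup_mid 0.81 box [298.8 259.9 323.9 295.1] cen 311.0 276.9 768 xy@mid [ 0.6949 -0.3288] [121.   60.   92.5]
side cup_mid 0.36 box [233.5 196.9 250.7 234.2] cen 241.4 215.9 529 xy@mid [ 0.552  -0.0156] [ 83.  99. 128.]
   spot cup_mid [([0.6936, -0.3209], 0.64)]
side clock_mid 0.6 box [305.5 244.4 332.3 266.3] cen 318.7 253.8 388 xy@mid [ 0.7496 -0.2032] [172. 168. 178.]
   spot clock_mid [([0.7503, -0.208], 0.78)]
```

```bash
cat >> h.py <<'E'
def avg(bot,n,k=6):
    ps=[bot.capture(n) for _ in range(k)]
    p=dict(ps[-1]); p["f"]=np.mean([q["img"].astype(float) for q in ps],0); return p
E
python3 - <<'E'
from cell import bot
from h import *
import pickle
P={n:avg(bot,n) for n in("top","side")}
pickle.dump(P,open("P0.pkl","wb"))
p=P["top"]
def crop(f,a,b,c,d,s):return cv2.resize(np.clip(f[b:d,a:c],0,255).astype(np.uint8)[:,:,::-1],None,fx=s,fy=s,interpolation=cv2.INTER_NEAREST)
cv2.imwrite("pics/top1a.png",crop(p["f"],195,160,335,230,5))
cv2.imwrite("pics/side1a.png",crop(P["side"]["f"],190,145,330,305,4)[:600])
# chroma map
f=p["f"];b=f/f.sum(2,keepdims=True)
for y in range(190,204): print((b[y,276:298,2]*100).astype(int))
for y in range(207,226): print((b[y,197:218,2]*100).astype(int))
E
```

```text
[72 72 71 72 71 66 57 40 40 42 45 47 45 44 38 37 54 70 73 73 72 73]
[72 72 70 71 68 52 43 41 41 45 48 48 48 47 46 39 37 59 71 71 72 71]
[71 70 71 68 56 45 40 39 40 46 47 47 47 47 48 46 37 46 66 73 70 72]
[72 71 72 53 44 40 39 38 42 47 47 47 47 47 47 48 42 41 65 74 74 72]
[72 72 71 41 39 39 38 38 44 48 47 47 47 47 47 47 42 34 64 74 72 73]
[72 72 69 37 38 39 37 37 45 48 46 46 47 47 47 48 41 31 61 73 72 72]
[71 72 66 36 37 38 37 37 41 48 47 46 46 47 47 48 35 32 60 71 71 71]
[72 72 70 37 37 38 37 37 37 46 48 47 48 48 48 43 27 41 64 71 73 72]
[72 73 72 42 40 40 37 36 36 37 42 45 46 43 39 34 31 54 70 71 72 73]
[72 72 71 57 47 41 39 37 36 36 36 36 37 37 38 35 48 66 72 72 73 72]
[71 72 73 74 55 45 40 39 37 37 36 37 37 39 42 46 65 72 71 74 73 73]
[72 71 73 72 65 55 47 41 42 42 41 40 44 53 58 70 71 71 71 74 73 73]
[72 71 72 72 72 68 61 53 52 54 52 48 59 72 71 72 72 71 72 72 71 72]
[71 73 72 72 71 72 73 69 68 68 65 70 72 73 72 73 72 72 73 72 72 72]
[72 73 73 72 72 72 59 47 42 39 38 38 39 43 56 71 73 73 72 73 72]
[72 72 74 73 66 45 38 33 32 32 32 32 32 34 36 43 58 70 74 72 71]
[71 73 73 66 44 33
[... 386 characters left out ...]
3 33 33 33 33 33 33 33 33 32 32 32 32 32 32 32 46]
[74 73 33 33 33 33 33 33 33 33 33 33 33 32 32 32 32 32 32 32 45]
[73 73 35 33 33 33 33 33 33 33 33 33 32 32 32 32 32 32 32 33 51]
[72 71 43 33 33 33 33 33 33 33 33 33 32 32 32 32 32 32 32 40 61]
[72 71 46 34 33 33 33 33 33 33 33 33 33 33 32 32 32 32 34 52 70]
[73 71 73 46 33 33 33 33 33 33 33 33 33 33 32 32 32 34 42 61 73]
[72 72 73 73 39 34 33 33 33 33 33 33 33 32 32 32 35 41 59 73 73]
[72 73 72 73 73 39 35 33 33 33 33 32 32 33 34 35 45 63 73 71 71]
[73 74 74 72 71 72 55 39 34 34 34 34 35 39 46 52 67 72 73 72 72]
[73 72 72 71 71 71 71 72 73 72 72 74 72 74 73 74 72 72 72 70 71]
[71 70 71 72 73 73 72 73 72 72 73 71 72 73 72 72 72 71 73 71 71]
```

View pics/top1a.png

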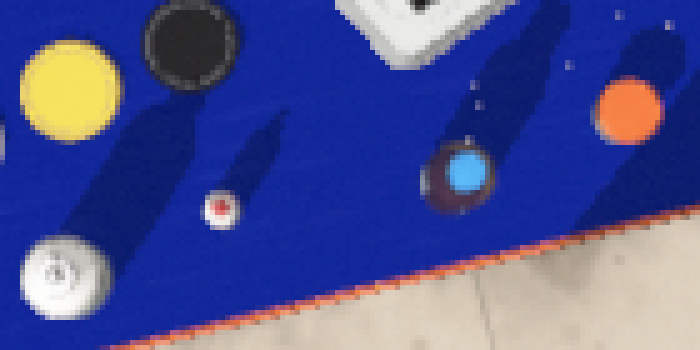

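View pics/side1a.png

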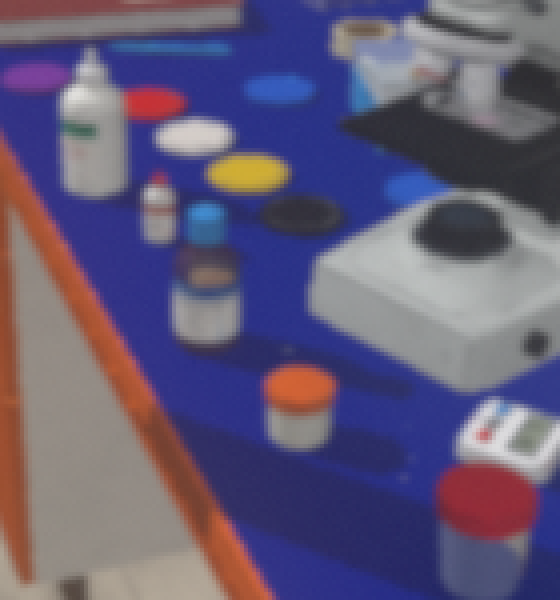

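```bash
cat >> h.py <<'E'
from scipy.optimize import minimize
SH=dict(saline=[(.029,0,.108),(.014,.108,.135)],stain=[(.025,0,.09),(.014,.09,.111)],dropper=[(.013,0,.053),(.006,.053,.066)],tub=[(.0225,0,.03),(.024,.03,.041)],disc=[(.038,0,.006)],cup=[(.03,0,.066)])
def sil(p,kind,x,y,z0,win,S=8):
    a,b,c,d=win;m=np.zeros(((d-b)*S,(c-a)*S),np.uint8);t=np.linspace(0,2*np.pi,48,endpoint=False)
    for r,z1,z2 in SH[kind]:
        pts=np.array([proj(p,np.array([x+r*np.cos(u),y+r*np.sin(u),z0+z])) for z in(z1,z2) for u in t])
        pts=((pts-[a-.5,b-.5])*S-.5)
        h=cv2.convexHull(pts.astype(np.float32))
        cv2.fillPoly(m,[np.round(h*16).astype(np.int32)],255,shift=4)
    return cv2.resize(m,(c-a,d-b),interpolation=cv2.INTER_AREA)/255.
def fit(p,kind,xy,z0=0.,pad=5,mask=None,f=None):
    f=p["f"] if f is None else f
    q=[proj(p,np.array([xy[0]+i*.04,xy[1]+j*.04,z0+z])) for i in(-1,1) for j in(-1,1) for z in(0,SH[kind][-1][2])]
    q=np.array(q);a,b=np.floor(q.min(0)).astype(int)-2;c,d=np.ceil(q.max(0)).astype(int)+3
    g=f[b:d,a:c];ch=g[:,:,2]/(g.sum(2)+1)
    s0=sil(p,kind,xy[0],xy[1],z0,(a,b,c,d))
    bg=np.median(ch[s0<.01]);fg=np.median(ch[s0>.99])
    al=np.clip((bg-ch)/(bg-min(fg,bg-.1)),0,1)
    def cost(v):
        s=sil(p,kind,v[0],v[1],z0,(a,b,c,d)); near=cv2.dilate(s,np.ones((7,7)))>.0
        return np.minimum((s-al)**2,.5)[near].sum() - 0*s.sum()
    best=None
    for dx in(-.01,0,.01):
        for dy in(-.01,0,.01):
            r=minimize(cost,[xy[0]+dx,xy[1]+dy],method="Nelder-Mead",options=dict(initial_simplex=np.array([xy,[xy[0]+.006,xy[1]],[xy[0],xy[1]+.006]])+[dx,dy],xatol=1e-4,fatol=1e-3))
            if best is None or r.fun<best.fun: best=r
    return best.x.round(4),round(best.fun,2)
E
python3 - <<'E'
from h import *
import pickle
P=pickle.load(open("P0.pkl","rb"))
G=dict(saline=(.465,.243),stain=(.55,-.048),dropper=(.519,.131),tub=(.6,-.172),cup=(.694,-.332))
for n in("top","side"):
    for k,v in G.items(): print(n,k,*fit(P[n],k,v))
    for k,v in dict(red=(.524,.422),white=(.564,.336),yellow=(.609,.247),black=(.65,.159)).items(): print(n,k,*fit(P[n],"disc",v))
E
```

```text
top saline [0.4667 0.2386] 3.29
top stain [ 0.5474 -0.0438] 5.92
top dropper [0.5205 0.1297] 1.98
top tub [ 0.603  -0.1739] 2.19
top cup [ 0.6921 -0.3347] 29.49
top red [0.5246 0.4262] 2.75
top white [0.5661 0.3363] 9.97
top yellow [0.6104 0.2482] 6.32
top black [0.649  0.1585] 5.67
side saline [0.4681 0.2286] 61.47
side stain [ 0.5497 -0.0444] 98.43
side dropper [0.5213 0.1298] 13.75
side tub [ 0.6031 -0.1689] 12.17
side cup [ 0.7783 -0.1175] 0.0
side red [0.5258 0.4277] 23.66
side white [0.5678 0.3404] 37.77
side yellow [0.6125 0.2497] 11.86
side black [0.6499 0.1587] 32.21
```

```bash
python3 - <<'E'
from cell import bot
import numpy as np
from scipy.spatial.transform import Rotation as R
s=bot.state();w,x,y,z=s["tcp_rot"];M=R.from_quat([x,y,z,w]).as_matrix();print(M.round(3));print(np.degrees(np.arctan2(M[1,1],M[0,1])),s["q"],s["time"])
E
```

```text
[[ 0.     0.354 -0.935]
 [-0.    -0.935 -0.354]
 [-1.     0.     0.   ]]
-69.26807694424508 [-1.32998399e+00  2.75898276e-01  1.50491164e+00 -1.57843918e-05
  1.36069937e+00 -1.21024692e-01] 3.8
```

Call:
play_rows(
  targets=[
    [0,0,94.3,0.2635,0.7763,0.03,0.094],
    [0,0,94.3,0.2635,0.7763,0.03,0.094],
    [0,0,94.3,0.2635,0.7763,0.03,0.094],
    [0,0,94.3,0.2635,0.7763,0.03,0.094],
    [0,0,94.3,0.2635,0.7763,0.03,0.094],
    [0,0,94.3,0.2635,0.7763,0.03,0.094],
    [0,0,94.3,0.2635,0.7763,0.03,0.094],
    [0,0,94.3,0.2635,0.7763,0.03,0.094],
    [0,0,94.3,0.2635,0.7763,0.03,0.094],
    [0,0,94.3,0.2635,0.7763,0.03,0.094],
  ],
)

```text
time: 4.8
position: [0.3644, -0.0628, 0.2243]
tcp_rot: [0.569, 0.421, 0.568, -0.42]
contact_force: [0.6, -0.9, 0.9]
width: 0.0943
```

Call:
play_rows(
  targets=[
    [0,0,8.3,0.1029,0.3031,0.0,0.094],
    [0,0,8.3,0.1029,0.3031,0.0,0.094],
    [0,0,8.3,0.1029,0.3031,0.0,0.094],
    [0,0,8.3,0.1029,0.3031,0.0,0.094],
    [0,0,8.3,0.1029,0.3031,0.0,0.094],
    [0,0,8.3,0.1029,0.3031,0.0,0.094],
    [0,0,8.3,0.1029,0.3031,0.0,0.094],
    [0,0,8.3,0.1029,0.3031,0.0,0.094],
  ],
)

```text
time: 5.6
position: [0.4677, 0.2412, 0.2233]
tcp_rot: [0.597, 0.379, 0.597, -0.379]
contact_force: [-0.1, -0.3, -0.2]
width: 0.0936
```

```bash
cat > look.py <<'E'
from cell import bot
from h import *
import sys
from scipy.spatial.transform import Rotation as R
s=bot.state();w,x,y,z=s["tcp_rot"];M=R.from_quat([x,y,z,w]).as_matrix()
print("t",s["time"],"pos",np.round(s["position"],4),"yaw",np.degrees(np.arctan2(M[1,1],M[0,1])).round(2),"tilt",M[2].round(4),"F",np.round(s["contact_force"],1),"w",round(s["width"],4),"q6",round(s["q"][5],2))
for n,(a,b,c,d) in dict(top=(120,110,340,240),side=(150,80,350,290)).items():
    p=bot.capture(n)
    k=600/(d-b) if n=="side" else 780/(c-a)
    cv2.imwrite(f"pics/{sys.argv[1]}_{n}.png",cv2.resize(p["img"][b:d,a:c,::-1],None,fx=k*.98,fy=k*.98,interpolation=cv2.INTER_CUBIC))
E
python3 look.py a
```

```text
t 5.6 pos [0.4677 0.2412 0.2233] yaw 25.19 tilt [-1.e+00  3.e-04 -7.e-04] F [-0.1 -0.3 -0.2] w 0.0936 q6 -0.1
```

View pics/a_side.png

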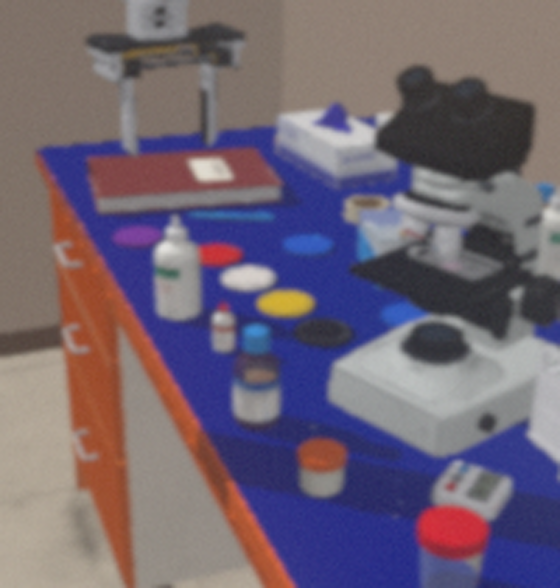

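View pics/a_top.png

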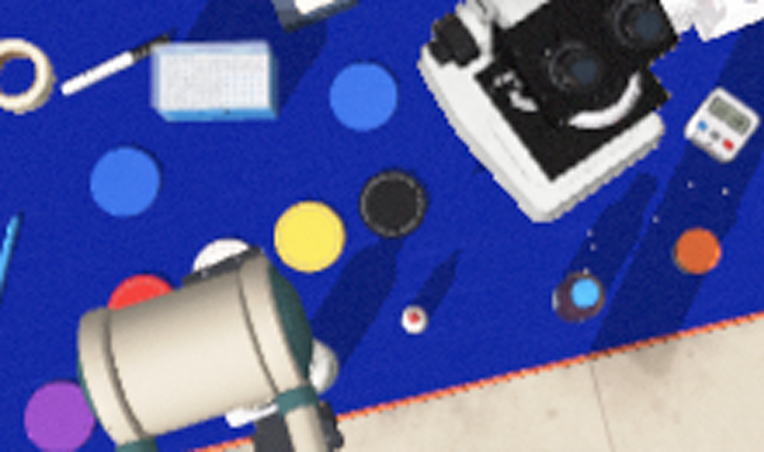

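Call:
play_rows(
  targets=[
    [0,0,0,0,0,-0.03,0.094],
    [0,0,0,0,0,-0.06,0.094],
    [0,0,0,0,0,-0.09,0.094],
    [0,0,0,0,0,-0.12,0.094],
    [0,0,0,0,0,-0.14,0.094],
    [0,0,0,0,0,-0.16,0.094],
    [0,0,0,0,0,-0.167,0.094],
    [0,0,0,0,0,-0.167,0.094],
  ],
)

```text
time: 6.5
position: [0.4663, 0.237, 0.0564]
tcp_rot: [0.596, 0.38, 0.596, -0.381]
contact_force: [0.5, -1.0, -0.2]
width: 0.0937
```

```bash
python3 look.py b
```

```text
t 6.5 pos [0.4663 0.237  0.0564] yaw 24.88 tilt [-1.0e+00 -1.9e-03  1.0e-04] F [ 0.5 -1.  -0.2] w 0.0937 q6 -0.1
```

View pics/b_side.png

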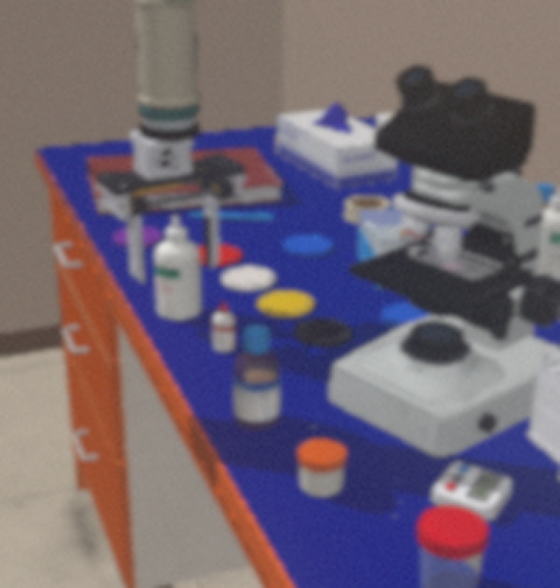

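```bash
python3 - <<'E'
from cell import bot
from h import *
p=bot.capture("side");k=588/210
T=np.array([.4663,.237,.0564]);d=np.array([.907,.42,0])
for X in (T,T+.047*d,T-.047*d,np.array([.467,.2385,.0675]),np.array([.467,.2385,0])):print(((proj(p,X)-[150,80])*k).round(0))
cv2.imwrite("pics/c.png",cv2.resize(p["img"][110:200,180:260,::-1],None,fx=6.6,fy=6.6,interpolation=cv2.INTER_CUBIC))
E
```

```text
[175. 273.]
[207. 266.]
[141. 280.]
[175. 265.]
[177. 311.]
```

View pics/c.png

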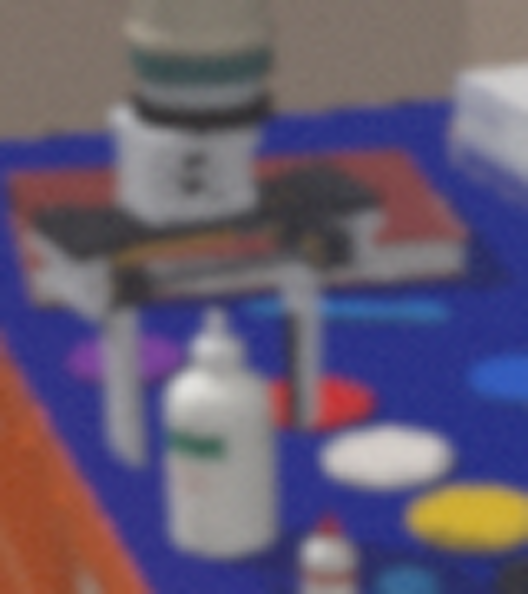

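Call:
play_rows(
  targets=[
    [0,0,0,0,0,0,0.075],
    [0,0,0,0,0,0,0.068],
    [0,0,0,0,0,0,0.062],
    [0,0,0,0,0,0,0.05],
    [0,0,0,0,0,0,0.04],
    [0,0,0,0,0,0,0.04],
    [0,0,0,0,0,0,0.04],
    [0,0,0,0,0,0,0.04],
  ],
)

```text
time: 7.45
position: [0.4677, 0.2387, 0.057]
tcp_rot: [0.597, 0.381, 0.596, -0.38]
contact_force: [1.8, 0.3, 1.4]
width: 0.0578
```

Call:
play_rows(
  targets=[
    [0,0,0,0,0,0.008,0.04],
    [0,0,0,0,0,0.02,0.04],
    [0,0,0,0,0,0.035,0.04],
    [0,0,0,0.008,0.026,0.035,0.04],
    [0,0,0,0.02,0.065,0.035,0.04],
    [0,0,0,0.032,0.105,0.035,0.04],
    [0,0,0,0.044,0.144,0.035,0.04],
    [0,0,0,0.053,0.173,0.035,0.04],
    [0,0,0,0.058,0.1885,0.035,0.04],
    [0,0,0,0.058,0.1885,0.035,0.04],
  ],
)

```text
time: 8.45
position: [0.5252, 0.429, 0.0918]
tcp_rot: [0.597, 0.38, 0.597, -0.379]
contact_force: [0.4, -0.5, -2.2]
width: 0.0579
```

```bash
python3 look.py d
```

```text
t 8.45 pos [0.5252 0.429  0.0918] yaw 25.09 tilt [-1.e+00  5.e-04 -5.e-04] F [ 0.4 -0.5 -2.2] w 0.0579 q6 0.14
```

View pics/d_side.png

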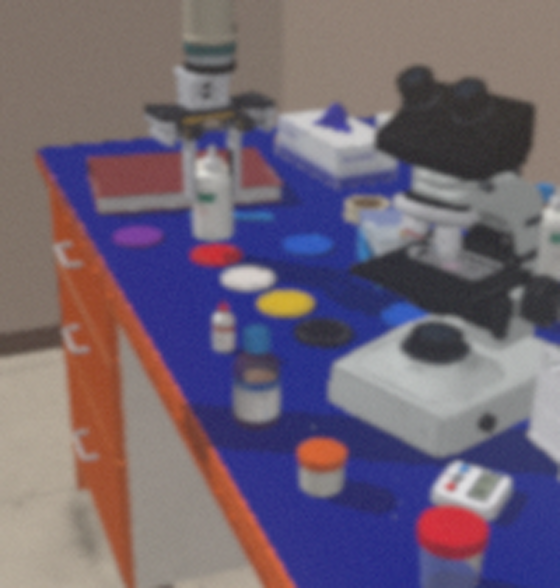

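Held and over the red disc. Lower 28 mm.

Call:
play_rows(
  targets=[
    [0,0,0,0,0,-0.008,0.04],
    [0,0,0,0,0,-0.016,0.04],
    [0,0,0,0,0,-0.022,0.04],
    [0,0,0,0,0,-0.026,0.04],
    [0,0,0,0,0,-0.028,0.04],
    [0,0,0,0,0,-0.029,0.04],
    [0,0,0,0,0,-0.029,0.04],
  ],
)

```text
time: 9.25
position: [0.5251, 0.4269, 0.0631]
tcp_rot: [0.596, 0.38, 0.596, -0.38]
contact_force: [0.2, -0.2, -0.8]
width: 0.0575
```

```bash
python3 look.py e
```

```text
t 9.25 pos [0.5251 0.4269 0.0631] yaw 24.97 tilt [-1.e+00  4.e-04 -0.e+00] F [ 0.2 -0.2 -0.8] w 0.0575 q6 0.14
```

View pics/e_side.png

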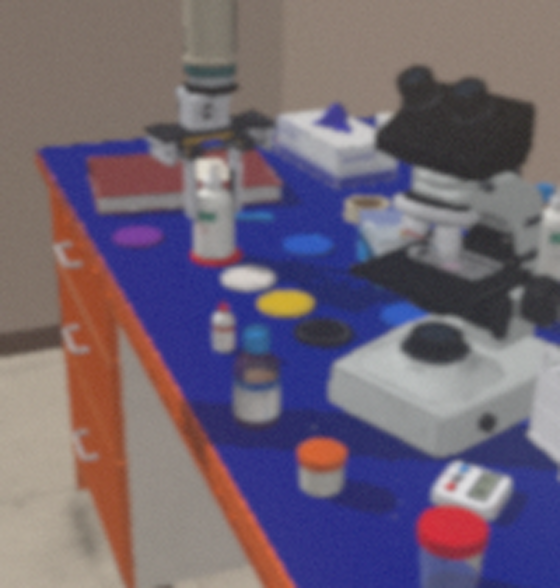

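View pics/e_top.png

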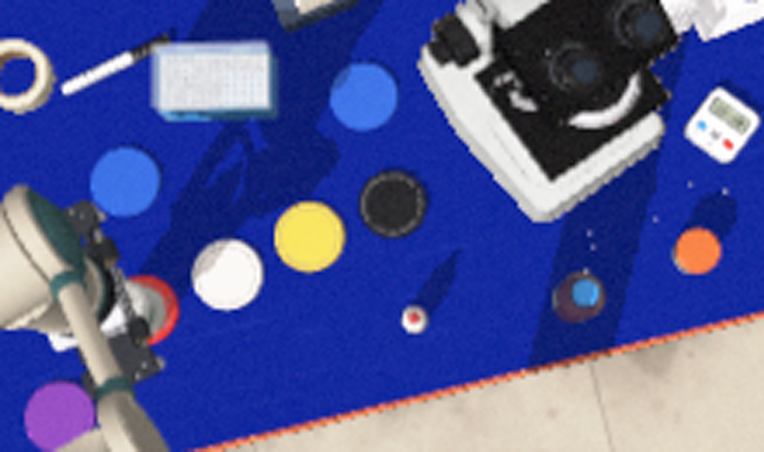

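Call:
play_rows(
  targets=[
    [0,0,0,0,0,-0.0005,0.059],
    [0,0,0,0,0,-0.0005,0.062],
    [0,0,0,0,0,-0.0005,0.07],
    [0,0,0,0,0,-0.0005,0.08],
    [0,0,0,0,0,-0.0005,0.094],
    [0,0,0,0,0,-0.0005,0.094],
    [0,0,0,0,0,0.03,0.094],
    [0,0,0,0,0,0.07,0.094],
    [0,0,0,0,0,0.12,0.094],
    [0,0,0,0,0,0.16,0.094],
  ],
)

```text
time: 10.35
position: [0.5253, 0.4272, 0.2255]
tcp_rot: [0.597, 0.381, 0.596, -0.379]
contact_force: [0.9, 0.0, 0.5]
width: 0.094
```

Call:
play_rows(
  targets=[
    [0,0,10,-0.02,-0.045,0,0.094],
    [0,0,18,-0.04,-0.09,0,0.094],
    [0,0,26,-0.06,-0.135,0,0.094],
    [0,0,34,-0.08,-0.18,0,0.094],
    [0,0,42,-0.1,-0.225,0,0.094],
    [0,0,50,-0.105,-0.274,0,0.094],
    [0,0,55,-0.105,-0.323,0,0.094],
    [0,0,55,-0.105,-0.372,0,0.094],
    [0,0,55,-0.105,-0.421,0,0.094],
    [0,0,55,-0.105,-0.471,0,0.094],
  ],
)

```text
time: 11.35
position: [0.4197, -0.0445, 0.2232]
tcp_rot: [0.705, 0.062, 0.704, -0.062]
contact_force: [0.3, -0.4, 0.8]
width: 0.0941
```

```bash
python3 look.py f; python3 - <<'E'
from cell import bot
from h import *
p=avg(bot,"top",3);print(fit(p,"saline",(.525,.427),.006),fit(p,"stain",(.5475,-.044)),fit(p,"dropper",(.5205,.13)),fit(p,"tub",(.603,-.173)))
p=avg(bot,"side",3);print(fit(p,"saline",(.525,.427),.006))
E
```

```text
t 11.35 pos [ 0.4197 -0.0445  0.2232] yaw 79.99 tilt [-1.0e+00  1.0e-04  1.6e-03] F [ 0.3 -0.4  0.8] w 0.0941 q6 -1.67
(array([0.5206, 0.4211]), np.float64(43.74)) (array([ 0.5475, -0.0438]), np.float64(6.08)) (array([0.5205, 0.1297]), np.float64(1.89)) (array([ 0.603 , -0.1739]), np.float64(2.56))
(array([0.4175, 0.5084]), np.float64(0.0))
```

View pics/f_top.png

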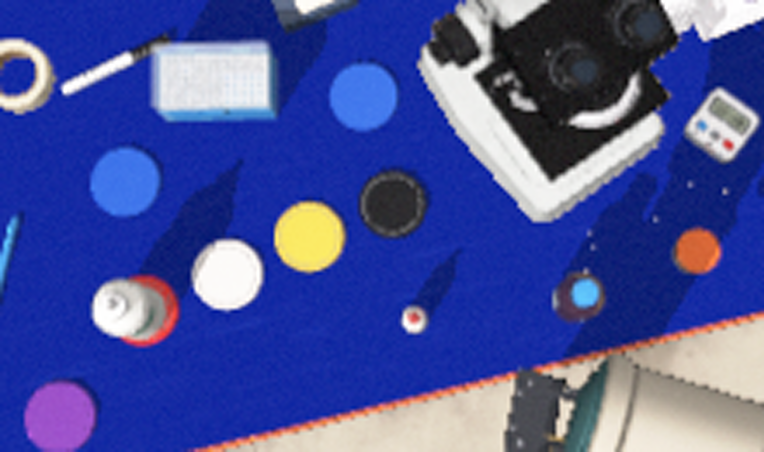

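View pics/f_side.png

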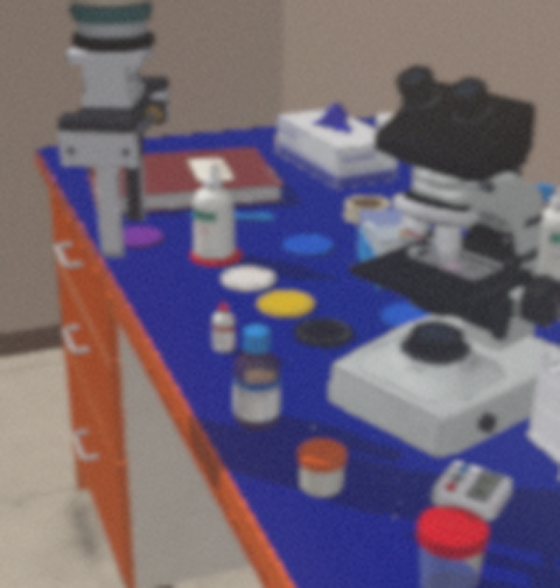

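Call:
play_rows(
  targets=[
    [0,0,0,0.04,0,0,0.094],
    [0,0,0,0.08,0,0,0.094],
    [0,0,0,0.11,0,0,0.094],
    [0,0,0,0.1275,0,-0.02,0.094],
    [0,0,0,0.1275,0,-0.06,0.094],
    [0,0,0,0.1275,0,-0.1,0.094],
    [0,0,0,0.1275,0,-0.14,0.094],
    [0,0,0,0.1275,0,-0.17,0.094],
    [0,0,0,0.1275,0,-0.19,0.094],
    [0,0,0,0.1275,0,-0.19,0.094],
  ],
)

```text
time: 12.75
position: [0.5451, -0.0403, 0.0299]
tcp_rot: [0.702, 0.061, 0.707, -0.06]
contact_force: [-0.2, 0.5, -0.7]
width: 0.0941
```

```bash
python3 look.py g
```

```text
t 12.75 pos [ 0.5451 -0.0403  0.0299] yaw 80.15 tilt [-1.0e+00  5.0e-04 -6.8e-03] F [-0.2  0.5 -0.7] w 0.0941 q6 -1.6
```

View pics/g_side.png

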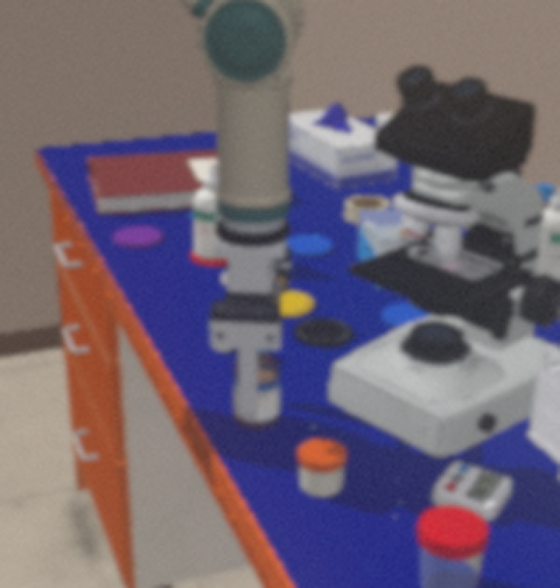

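Call:
play_rows(
  targets=[
    [0,0,0,0,0,0,0.08],
    [0,0,0,0,0,0,0.068],
    [0,0,0,0,0,0,0.06],
    [0,0,0,0,0,0,0.054],
    [0,0,0,0,0,0,0.045],
    [0,0,0,0,0,0,0.035],
    [0,0,0,0,0,0,0.035],
    [0,0,0,0,0,0,0.035],
    [0,0,0,0,0,0,0.035],
  ],
)

```text
time: 13.75
position: [0.5476, -0.043, 0.033]
tcp_rot: [0.704, 0.062, 0.704, -0.062]
contact_force: [-0.9, -0.5, 2.8]
width: 0.0494
```

Call:
play_rows(
  targets=[
    [0,0,0,0,0,0.01,0.035],
    [0,0,0,0,0,0.035,0.035],
    [0,0,0,-0.01,0,0.065,0.035],
    [0,0,0,-0.035,0,0.09,0.035],
    [0,0,0,-0.06,0.015,0.1,0.035],
    [0,0,-5,-0.08,0.04,0.1,0.035],
    [0,0,-12,-0.09,0.075,0.1,0.035],
    [0,0,-19,-0.09,0.11,0.1,0.035],
    [0,0,-26,-0.09,0.145,0.1,0.035],
    [0,0,-33,-0.09,0.18,0.1,0.035],
  ],
)

```text
time: 14.75
position: [0.4568, 0.1388, 0.133]
tcp_rot: [0.657, 0.261, 0.657, -0.261]
contact_force: [0.7, 0.3, -2.6]
width: 0.0496
```

Call:
play_rows(
  targets=[
    [0,0,-7,0.01,0.035,0,0.035],
    [0,0,-14,0.03,0.07,0,0.035],
    [0,0,-20,0.05,0.1,0,0.035],
    [0,0,-22,0.07,0.13,0,0.035],
    [0,0,-22,0.088,0.16,0,0.035],
    [0,0,-22,0.1,0.185,0,0.035],
    [0,0,-22,0.109,0.201,0,0.035],
    [0,0,-22,0.109,0.201,-0.02,0.035],
    [0,0,-22,0.109,0.201,-0.045,0.035],
    [0,0,-22,0.109,0.201,-0.055,0.035],
  ],
)

```text
time: 15.75
position: [0.5643, 0.3378, 0.075]
tcp_rot: [0.595, 0.378, 0.598, -0.382]
contact_force: [-0.3, -0.4, -2.5]
width: 0.0501
```

```bash
python3 look.py i
```

```text
t 15.75 pos [0.5643 0.3378 0.075 ] yaw 24.99 tilt [-1.0e+00 -5.6e-03 -4.0e-04] F [-0.3 -0.4 -2.5] w 0.0501 q6 -0.0
```

View pics/i_side.png

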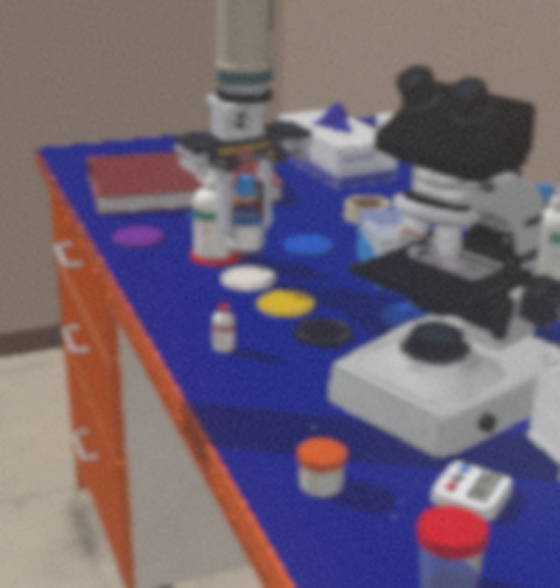

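View pics/i_top.png

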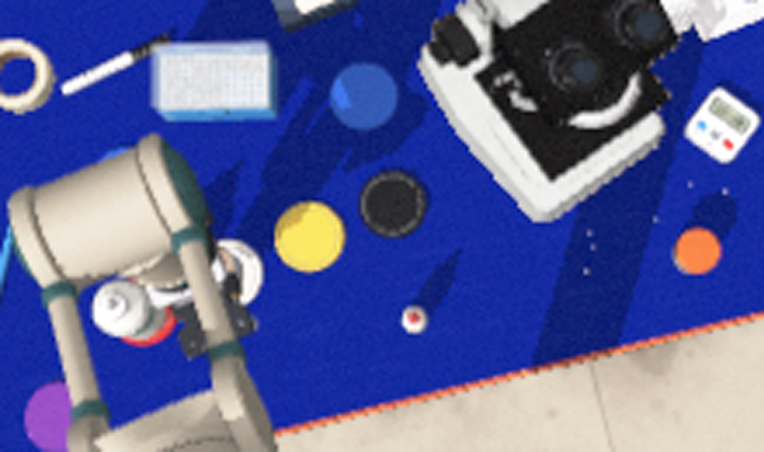

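Call:
play_rows(
  targets=[
    [0,0,0,0,0,0,0.035],
    [0,0,0,0,0,-0.01,0.035],
    [0,0,0,0,0,-0.02,0.035],
    [0,0,0,0,0,-0.028,0.035],
    [0,0,0,0,0,-0.034,0.035],
    [0,0,0,0,0,-0.037,0.035],
    [0,0,0,0,0,-0.039,0.035],
    [0,0,0,0,0,-0.039,0.035],
  ],
)

```text
time: 16.65
position: [0.5667, 0.3384, 0.039]
tcp_rot: [0.596, 0.38, 0.596, -0.38]
contact_force: [0.4, 0.3, -3.2]
width: 0.0496
```

Call:
play_rows(
  targets=[
    [0,0,0,0,0,-0.001,0.035],
    [0,0,0,0,0,-0.001,0.035],
    [0,0,0,0,0,-0.001,0.035],
  ],
)

```text
time: 16.95
position: [0.5669, 0.3384, 0.039]
tcp_rot: [0.597, 0.38, 0.596, -0.38]
contact_force: [-1.0, -0.7, 6.3]
width: 0.0493
```

Contact. Release and rise.

Call:
play_rows(
  targets=[
    [0,0,0,0,0,0,0.051],
    [0,0,0,0,0,0,0.054],
    [0,0,0,0,0,0,0.062],
    [0,0,0,0,0,0,0.075],
    [0,0,0,0,0,0,0.085],
    [0,0,0,0,0,0,0.085],
    [0,0,0,0,0,0.03,0.085],
    [0,0,0,0,0,0.07,0.085],
    [0,0,0,0,0,0.11,0.085],
    [0,0,0,0,0,0.15,0.085],
  ],
)

```text
time: 17.95
position: [0.5663, 0.3382, 0.1892]
tcp_rot: [0.596, 0.38, 0.596, -0.38]
contact_force: [0.9, 0.1, 0.4]
width: 0.0848
```

Call:
play_rows(
  targets=[
    [0,0,0,-0.02,-0.045,0,0.07],
    [0,0,0,-0.03,-0.09,0,0.06],
    [0,0,0,-0.04,-0.135,0,0.05],
    [0,0,0,-0.046,-0.18,0,0.05],
    [0,0,0,-0.046,-0.207,0,0.05],
    [0,0,0,-0.046,-0.207,-0.04,0.05],
    [0,0,0,-0.046,-0.207,-0.08,0.05],
    [0,0,0,-0.046,-0.207,-0.08,0.05],
  ],
)

```text
time: 18.75
position: [0.5161, 0.1303, 0.1035]
tcp_rot: [0.593, 0.378, 0.599, -0.383]
contact_force: [-0.4, -0.4, 0.2]
width: 0.0498
```

```bash
python3 look.py k
```

```text
t 18.75 pos [0.5161 0.1303 0.1035] yaw 24.92 tilt [-0.9999 -0.01   -0.0033] F [-0.4 -0.4  0.2] w 0.0498 q6 -0.32
```

View pics/k_side.png

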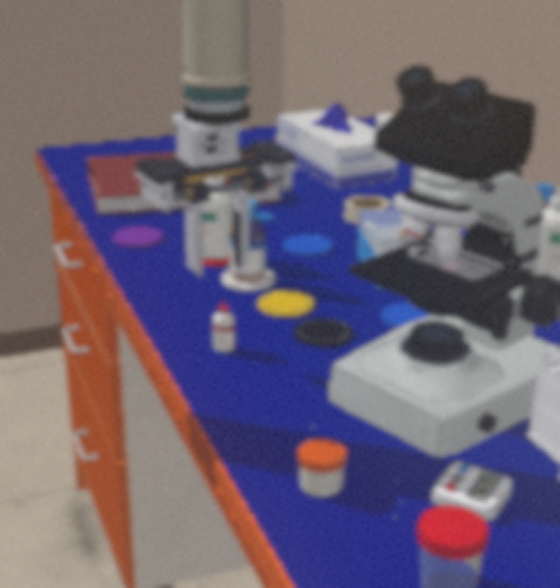

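View pics/k_top.png

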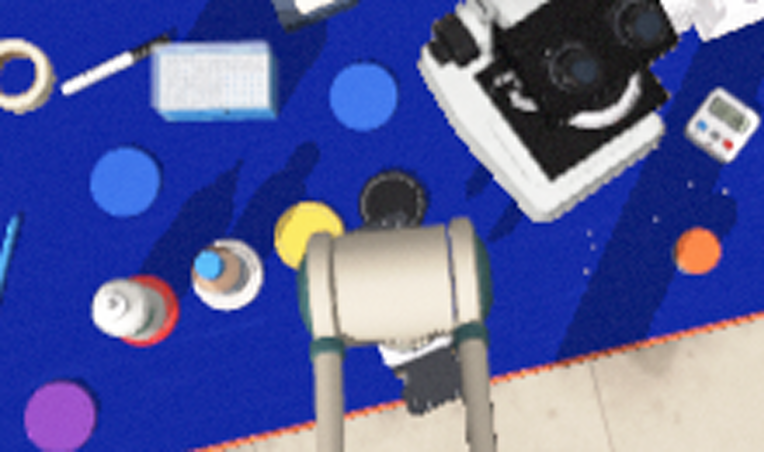

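Call:
play_rows(
  targets=[
    [0,0,0,0,0,0,0.05],
    [0,0,0,0,0,-0.02,0.05],
    [0,0,0,0,0,-0.045,0.05],
    [0,0,0,0,0,-0.07,0.05],
    [0,0,0,0,0,-0.085,0.05],
    [0,0,0,0,0,-0.096,0.05],
    [0,0,0,0,0,-0.096,0.05],
    [0,0,0,0,0,-0.096,0.05],
  ],
)

```text
time: 19.65
position: [0.5217, 0.1316, 0.0129]
tcp_rot: [0.597, 0.381, 0.596, -0.379]
contact_force: [0.7, -0.2, 1.1]
width: 0.0503
```

```bash
python3 look.py l
```

```text
t 19.65 pos [0.5217 0.1316 0.0129] yaw 24.99 tilt [-1.0e+00  2.2e-03  7.0e-04] F [ 0.7 -0.2  1.1] w 0.0503 q6 -0.32
```

View pics/l_side.png

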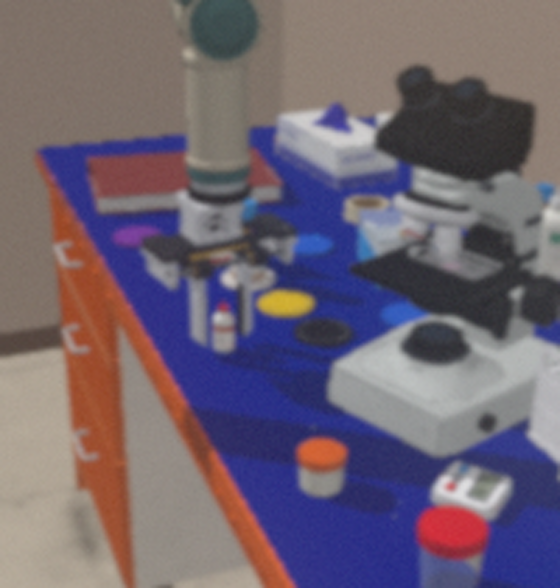

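Call:
play_rows(
  targets=[
    [0,0,0,0,0,0,0.04],
    [0,0,0,0,0,0,0.035],
    [0,0,0,0,0,0,0.03],
    [0,0,0,0,0,0,0.026],
    [0,0,0,0,0,0,0.02],
    [0,0,0,0,0,0,0.01],
    [0,0,0,0,0,0,0.01],
    [0,0,0,0,0,0,0.01],
  ],
)

```text
time: 20.55
position: [0.521, 0.1313, 0.012]
tcp_rot: [0.597, 0.38, 0.596, -0.38]
contact_force: [0.8, 0.8, 2.1]
width: 0.0257
```

Call:
play_rows(
  targets=[
    [0,0,0,0,0,0.01,0.01],
    [0,0,0,0,0,0.03,0.01],
    [0,0,0,0.01,0.015,0.04,0.01],
    [0,0,0,0.03,0.04,0.04,0.01],
    [0,0,0,0.05,0.066,0.04,0.01],
    [0,0,0,0.07,0.092,0.04,0.01],
    [0,0,0,0.085,0.111,0.04,0.01],
    [0,0,0,0.0905,0.1185,0.04,0.01],
    [0,0,0,0.0905,0.1185,0.03,0.01],
    [0,0,0,0.0905,0.1185,0.02,0.01],
  ],
)

```text
time: 21.55
position: [0.6097, 0.2488, 0.0309]
tcp_rot: [0.596, 0.379, 0.597, -0.381]
contact_force: [0.0, -0.5, -1.4]
width: 0.0258
```

Call:
play_rows(
  targets=[
    [0,0,0,0,0,-0.005,0.01],
    [0,0,0,0,0,-0.01,0.01],
    [0,0,0,0,0,-0.013,0.01],
    [0,0,0,0,0,-0.014,0.01],
    [0,0,0,0,0,-0.014,0.01],
    [0,0,0,0,0,-0.0145,0.01],
  ],
)

```text
time: 22.15
position: [0.6113, 0.2497, 0.018]
tcp_rot: [0.597, 0.38, 0.596, -0.38]
contact_force: [-2.0, -0.9, 5.4]
width: 0.0255
```

```bash
python3 look.py m
```

```text
t 22.15 pos [0.6113 0.2497 0.018 ] yaw 24.97 tilt [-1.e+00  9.e-04  3.e-04] F [-2.  -0.9  5.4] w 0.0255 q6 -0.15
```

View pics/m_side.png

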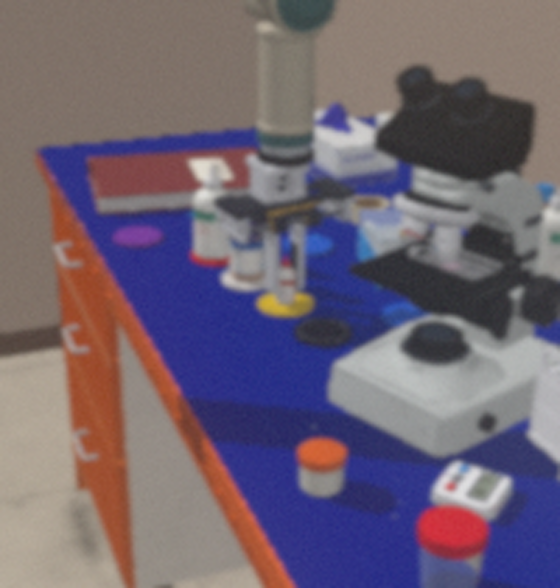

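In contact on the yellow disc; release.

Call:
play_rows(
  targets=[
    [0,0,0,0,0,0,0.027],
    [0,0,0,0,0,0,0.03],
    [0,0,0,0,0,0,0.038],
    [0,0,0,0,0,0,0.05],
    [0,0,0,0,0,0,0.06],
    [0,0,0,0,0,0.02,0.06],
    [0,0,0,0,0,0.06,0.06],
    [0,0,0,0,0,0.1,0.07],
    [0,0,0,0,0,0.15,0.07],
    [0,0,0,0,0,0.18,0.07],
  ],
)

```text
time: 23.25
position: [0.6123, 0.2502, 0.2014]
tcp_rot: [0.598, 0.381, 0.595, -0.379]
contact_force: [0.5, -0.4, 0.4]
width: 0.0698
```

Call:
play_rows(
  targets=[
    [0,0,-8,-0.035,-0.03,0,0.07],
    [0,0,-16,-0.075,-0.06,0,0.07],
    [0,0,-24,-0.115,-0.09,0,0.07],
    [0,0,-32,-0.15,-0.12,0,0.07],
    [0,0,-40,-0.18,-0.155,0,0.07],
    [0,0,-48,-0.18,-0.2,0,0.07],
    [0,0,-56,-0.18,-0.245,0,0.07],
    [0,0,-64,-0.18,-0.29,0,0.07],
    [0,0,-72,-0.18,-0.335,0,0.07],
    [0,0,-80,-0.18,-0.38,0,0.07],
  ],
)

```text
time: 24.25
position: [0.4307, -0.132, 0.1976]
tcp_rot: [0.211, 0.675, 0.21, -0.675]
contact_force: [1.0, -0.4, 0.7]
width: 0.0698
```

Call:
play_rows(
  targets=[
    [0,0,-3,0.03,-0.035,0,0.07],
    [0,0,-3,0.065,-0.0415,0,0.07],
    [0,0,-3,0.1,-0.0415,0,0.07],
    [0,0,-3,0.135,-0.0415,0,0.07],
    [0,0,-3,0.16,-0.0415,0,0.07],
    [0,0,-3,0.172,-0.0415,0,0.07],
    [0,0,-3,0.172,-0.0415,-0.04,0.07],
    [0,0,-3,0.172,-0.0415,-0.08,0.07],
    [0,0,-3,0.172,-0.0415,-0.1,0.07],
    [0,0,-3,0.172,-0.0415,-0.1,0.07],
  ],
)

```text
time: 25.25
position: [0.5997, -0.1706, 0.0939]
tcp_rot: [-0.193, -0.677, -0.196, 0.682]
contact_force: [0.2, 0.2, -0.5]
width: 0.07
```

```bash
python3 look.py n
```

```text
t 25.25 pos [ 0.5997 -0.1706  0.0939] yaw -58.02 tilt [-1.     -0.0064  0.005 ] F [ 0.2  0.2 -0.5] w 0.07 q6 0.62
```

View pics/n_side.png

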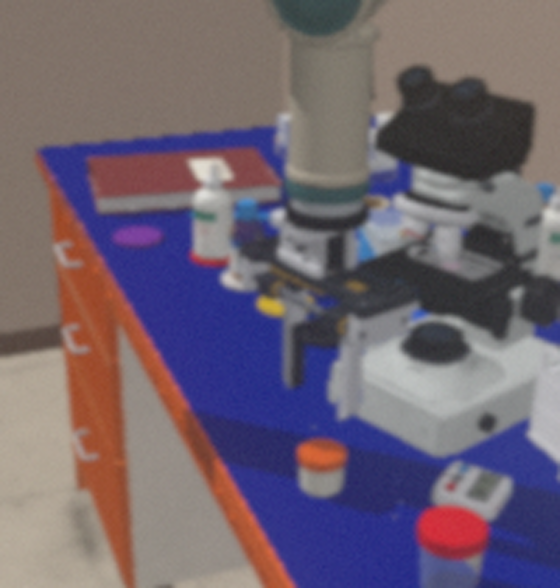

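View pics/n_top.png

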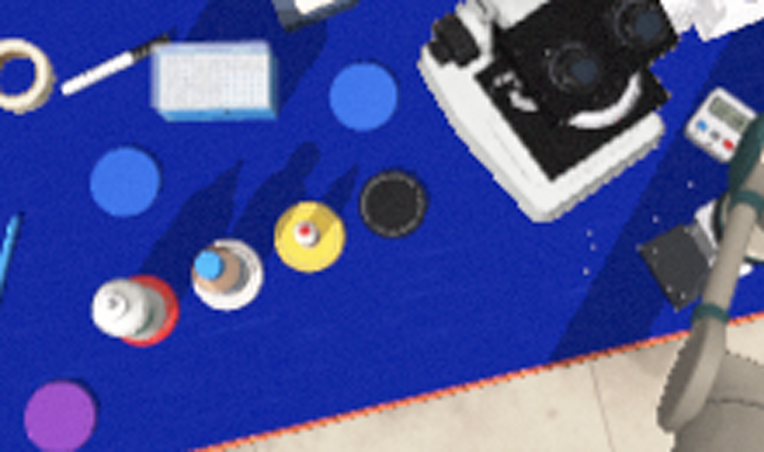

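Call:
play_rows(
  targets=[
    [0,0,0,0,0,0,0.07],
    [0,0,0,0,0,-0.02,0.07],
    [0,0,0,0,0,-0.04,0.07],
    [0,0,0,0,0,-0.06,0.07],
    [0,0,0,0,0,-0.074,0.07],
    [0,0,0,0,0,-0.0805,0.07],
    [0,0,0,0,0,-0.0805,0.07],
    [0,0,0,0,0,-0.0805,0.07],
  ],
)

```text
time: 26.15
position: [0.6038, -0.172, 0.0177]
tcp_rot: [0.195, 0.68, 0.194, -0.679]
contact_force: [0.1, -0.6, -0.3]
width: 0.0699
```

```bash
python3 look.py o
```

```text
t 26.15 pos [ 0.6038 -0.172   0.0177] yaw -58.03 tilt [-1.      0.0015 -0.001 ] F [ 0.1 -0.6 -0.3] w 0.0699 q6 0.62
```

View pics/o_side.png

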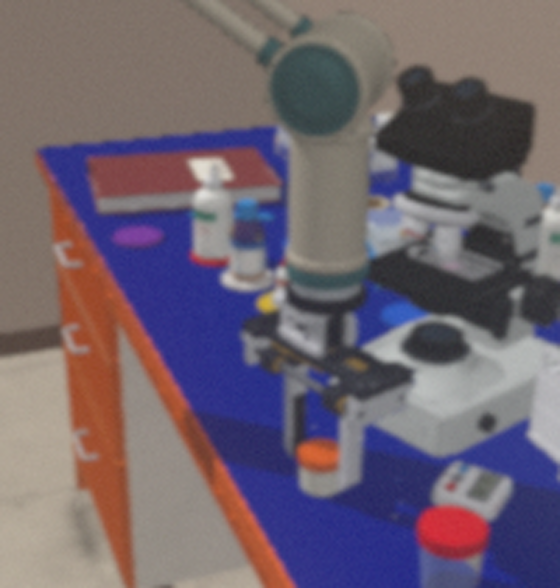

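Call:
play_rows(
  targets=[
    [0,0,0,0,0,0,0.06],
    [0,0,0,0,0,0,0.055],
    [0,0,0,0,0,0,0.051],
    [0,0,0,0,0,0,0.047],
    [0,0,0,0,0,0,0.04],
    [0,0,0,0,0,0,0.03],
    [0,0,0,0,0,0,0.03],
    [0,0,0,0,0,0,0.03],
  ],
)

```text
time: 27.05
position: [0.6033, -0.172, 0.0169]
tcp_rot: [0.195, 0.68, 0.195, -0.68]
contact_force: [-0.1, -1.2, 1.5]
width: 0.0453
```

Call:
play_rows(
  targets=[
    [0,0,0,0,0,0.01,0.03],
    [0,0,0,-0.005,0,0.03,0.03],
    [0,0,0,-0.03,0,0.05,0.03],
    [0,0,0,-0.065,0,0.06,0.03],
    [0,0,4,-0.1,0.01,0.06,0.03],
    [0,0,11,-0.13,0.035,0.06,0.03],
    [0,0,18,-0.15,0.07,0.06,0.03],
    [0,0,25,-0.15,0.108,0.06,0.03],
    [0,0,32,-0.15,0.146,0.06,0.03],
    [0,0,39,-0.15,0.184,0.06,0.03],
  ],
)

```text
time: 28.05
position: [0.4526, 0.0136, 0.0775]
tcp_rot: [0.412, 0.575, 0.412, -0.575]
contact_force: [1.1, -0.6, -1.8]
width: 0.0452
```

Call:
play_rows(
  targets=[
    [0,0,7,0,0.035,0,0.03],
    [0,0,14,0,0.07,0,0.03],
    [0,0,21,0.01,0.1,0,0.03],
    [0,0,28,0.03,0.125,0,0.03],
    [0,0,35,0.065,0.14,0,0.03],
    [0,0,42,0.1,0.1475,0,0.03],
    [0,0,44,0.135,0.1475,0,0.03],
    [0,0,44,0.165,0.1475,0,0.03],
    [0,0,44,0.187,0.1475,0,0.03],
    [0,0,44,0.196,0.1475,0,0.03],
  ],
)

```text
time: 29.05
position: [0.651, 0.1598, 0.0768]
tcp_rot: [0.596, 0.38, 0.596, -0.38]
contact_force: [-0.7, 0.3, -1.7]
width: 0.0451
```

```bash
python3 look.py q
```

```text
t 29.05 pos [0.651  0.1598 0.0768] yaw 24.95 tilt [-1.e+00  1.e-03  2.e-04] F [-0.7  0.3 -1.7] w 0.0451 q6 -0.3
```

View pics/q_side.png

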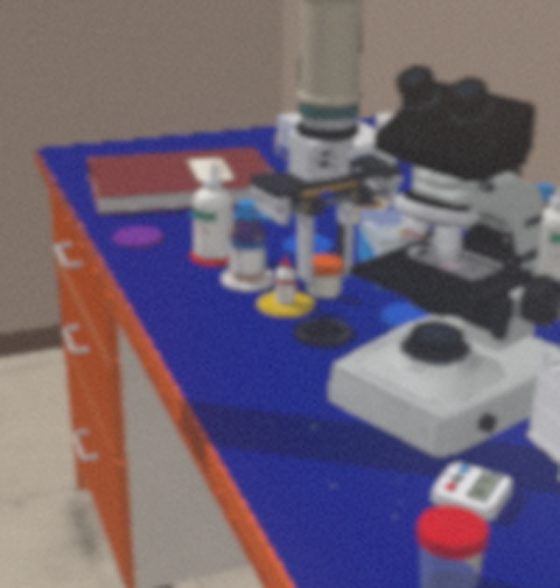

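View pics/q_top.png

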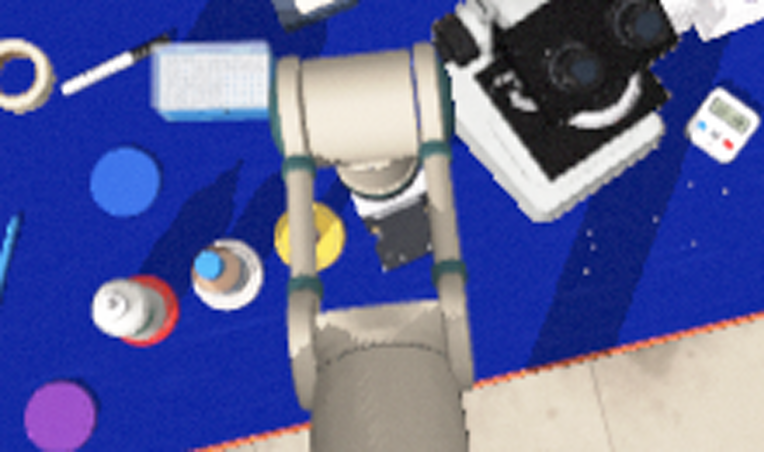

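Call:
play_rows(
  targets=[
    [0,0,0,0,0,-0.008,0.03],
    [0,0,0,0,0,-0.018,0.03],
    [0,0,0,0,0,-0.028,0.03],
    [0,0,0,0,0,-0.038,0.03],
    [0,0,0,0,0,-0.046,0.03],
    [0,0,0,0,0,-0.051,0.03],
    [0,0,0,0,0,-0.053,0.03],
    [0,0,0,0,0,-0.054,0.03],
    [0,0,0,0,0,-0.054,0.03],
    [0,0,0,0,0,-0.0545,0.03],
  ],
)

```text
time: 30.15
position: [0.6496, 0.1598, 0.0229]
tcp_rot: [0.597, 0.38, 0.596, -0.38]
contact_force: [-1.4, -0.1, 2.7]
width: 0.045
```

Contact; release and retreat up and out front.

Call:
play_rows(
  targets=[
    [0,0,0,0,0,0,0.047],
    [0,0,0,0,0,0,0.05],
    [0,0,0,0,0,0,0.06],
    [0,0,0,0,0,0,0.07],
    [0,0,0,0,0,0,0.075],
    [0,0,0,0,0,0.02,0.075],
    [0,0,0,0,0,0.06,0.075],
    [0,0,0,0,0,0.1,0.075],
    [0,0,0,0,0,0.15,0.075],
    [0,0,0,0,0,0.18,0.075],
  ],
)

```text
time: 31.15
position: [0.6503, 0.16, 0.2065]
tcp_rot: [0.598, 0.381, 0.595, -0.379]
contact_force: [0.6, -0.6, -0.4]
width: 0.0749
```

Call:
play_rows(
  targets=[
    [0,0,0,-0.045,0,0,0.075],
    [0,0,0,-0.09,-0.02,0,0.075],
    [0,0,0,-0.13,-0.04,0,0.075],
    [0,0,0,-0.17,-0.06,0,0.075],
    [0,0,0,-0.21,-0.08,0,0.075],
    [0,0,0,-0.25,-0.1,0,0.075],
    [0,0,0,-0.29,-0.12,0,0.075],
    [0,0,0,-0.33,-0.14,0,0.075],
    [0,0,0,-0.33,-0.16,0,0.075],
    [0,0,0,-0.33,-0.16,0,0.075],
  ],
)

```text
time: 32.15
position: [0.3184, -0.0015, 0.2027]
tcp_rot: [0.597, 0.381, 0.595, -0.381]
contact_force: [0.8, -0.3, 0.1]
width: 0.0749
```

```bash
python3 look.py r; python3 - <<'E'
from cell import bot
from h import *
P={n:avg(bot,n,4) for n in("top","side")}
D=dict(saline=(.525,.427),stain=(.5665,.337),dropper=(.611,.2485),tub=(.649,.1585))
T=P["top"]
# caps/tops in top view
f=T["f"];R,G,B=f[...,0],f[...,1],f[...,2]
def cen(m,guess,z,r=7):
    u=proj(T,np.array([*guess,z]));yy,xx=np.mgrid[:384,:512];w=m&(np.hypot(xx-u[0],yy-u[1])<r)
    return np.array([xx[w].mean(),yy[w].mean()]),int(w.sum()),atz(T,(xx[w].mean(),yy[w].mean()),z).round(4)
print("stain cap",cen((B>200)&(R<140),D["stain"],.117))
print("dropper red",cen((R>130)&(G<.7*R),D["dropper"],.068,4))
print("tub lid",cen((R>180)&(B<150),D["tub"],.047,10))
print("saline mask whiteish body",cen((abs(R-G)<25)&(abs(R-B)<40)&(R>90),D["saline"],.075,14))
# fit with discs painted blue
def paint(p,cond):
    g=p["f"].copy(); g[cond(g)]=[20,40,160]; return g
for n in P:
    g=paint(P[n],lambda g:(g[...,0]>90)&(g[...,1]<.5*g[...,0])); print(n,"saline",fit(P[n],"saline",D["saline"],.006,f=g))
    g=paint(P[n],lambda g:(g[...,0]>90)&(g[...,1]>.7*g[...,0])&(g[...,2]<.6*g[...,0])); print(n,"dropper",fit(P[n],"dropper",D["dropper"],.006,f=g))
    g=paint(P[n],lambda g:(g.max(2)<75)); print(n,"tub",fit(P[n],"tub",D["tub"],.006,f=g))
p=P["side"]; cv2.imwrite("pics/s_side.png",cv2.resize(np.clip(p["f"][145:215,190:290,::-1],0,255).astype(np.uint8),None,fx=7.8,fy=7.8,interpolation=cv2.INTER_CUBIC))
p=T; cv2.imwrite("pics/s_top.png",cv2.resize(np.clip(p["f"][155:215,140:245,::-1],0,255).astype(np.uint8),None,fx=7.4,fy=7.4,interpolation=cv2.INTER_CUBIC))
E
```

```text
t 32.15 pos [ 0.3184 -0.0015  0.2027] yaw 24.78 tilt [-1.      0.0015  0.002 ] F [ 0.8 -0.3  0.1] w 0.0749 q6 -0.66
stain cap (array([179.24390244, 186.        ]), 41, array([0.5646, 0.3362]))
dropper red (array([207.28571429, 176.        ]), 7, array([0.6085, 0.246 ]))
tub lid (array([231.46825397, 167.26190476]), 126, array([0.6462, 0.1602]))
saline mask whiteish body (array([156.27407407, 198.58148148]), 270, array([0.5211, 0.4245]))
top saline (array([0.521 , 0.4235]), np.float64(16.43))
top dropper (array([0.6069, 0.2476]), np.float64(4.88))
top tub (array([0.6482, 0.1612]), np.float64(25.47))
side saline (array([0.4189, 0.5053]), np.float64(0.0))
side dropper (array([0.6132, 0.2506]), np.float64(27.46))
side tub (array([0.6514, 0.1654]), np.float64(37.26))
```

View pics/s_side.png

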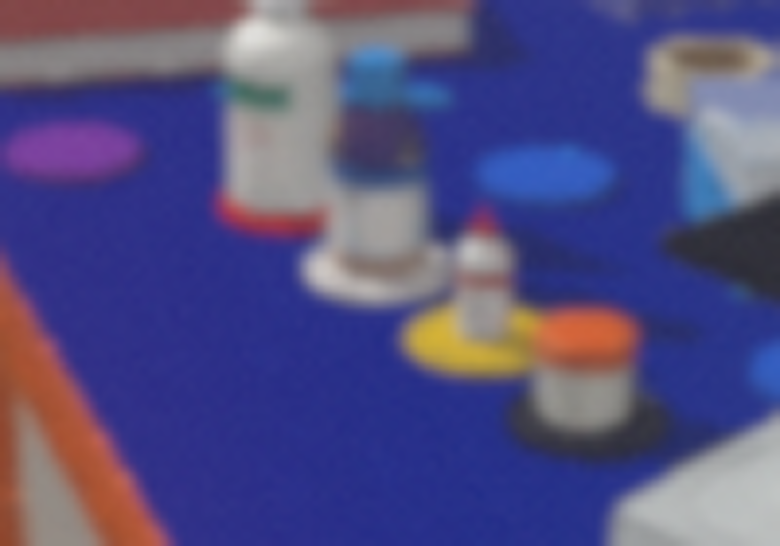

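View pics/s_top.png

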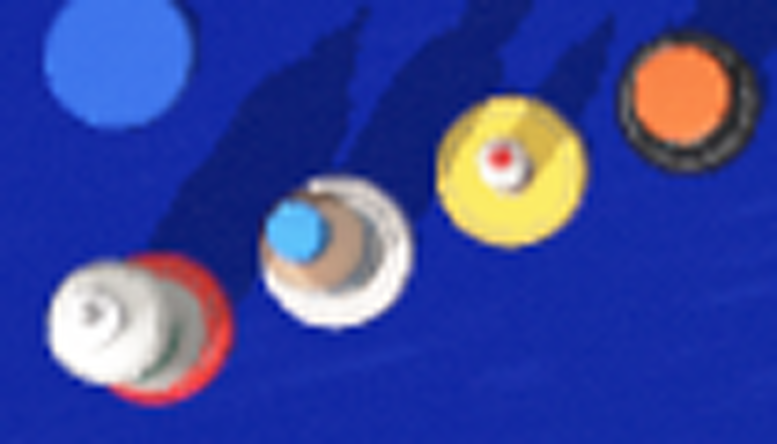

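```bash
python3 -c "
from cell import bot
print(bot.sign_off())"
```

```text
the job is handed in; nothing more can be done
None
```

All four containers are on their discs in height order, and I handed the job in at about 32 s; the sign-off gives no verdict.

From the red end, the row is: white green-banded bottle on red, brown bottle on white, dropper bottle on yellow, tub on black. I gripped each one from above, lowered it to the disc, and opened the fingers slowly before rising. I checked for contact by force on the last three; for the bottle on red I went by tool height.

**Final checks**
- **Position:** in the top view each axis is about 3–5 mm from its disc's centre, against a limit of 12 mm. The bottle on the red disc was furthest off, at about 5 mm.
- **Upright:** all four look upright and seated in both views.
- **Left alone:** the specimen cup and the timer look untouched in the pictures; I did not measure them again.
- **Arm:** it is parked clear of everything.

**What failed or disagreed**
- **Bottle on red:** the side-view fit did not work because the overlap with the disc confused it. I relied on the top view and the pictures there.
- **Tub:** the side-view fit put it about 7 mm off, against about 3 mm in the top view. Both are within the limit.
- **Tub grip:** it closed to 45 mm, the width of the body, although I had aimed for the 48 mm lid. The tub still held and was set down level.

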